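# Snap the cover plate onto a control box in the weld shop

### The job

Close up the open control box that stands on soft rubber mounts on the bench: take the steel cover plate by its handle, hang its four holes over the box's four snap standoffs, and press it on evenly, or bit by bit round the corners, until every standoff has clicked through its hole and the plate sits fully home at all four. Never push the box down with more than about 30 N, do not force the plate on askew, and leave the bracket, tin and hammer alone.

Things in the scene. Friction and masses are not known exactly. Their poses are not given: they have to be found in the camera images.
- cover: The cover plate, loose, flat on the bench at the start: bare steel, 150 (its x) x 104 (its y) x 4 mm thick, 0.28 kg give or take 30 %. Origin at the centre of the underside, z up. Four through holes, 12 mm across, at x = +-60, y = +-38 mm. A strap handle stands on its middle, over the centre of mass. It may go on either way round (half a turn is the same).
- cover_handle (a point): Middle of the cover's handle bar, 31 mm above the plate's underside; axes as cover. The bar is 74 mm long (along x), 12 mm wide (along y), from 26 to 36 mm above the underside, on two legs 6 mm thick at its ends (centres x = +-34 mm).
- cover_press0 (a point): A point of bare plate, on its upper face (4 mm above the underside) at x = 36, y = 38 mm, 24 mm inward of hole 0, where there is room to press with shut fingers beside the pin and the handle. The like points for the other corners lie at x = +-36, y = +-38 mm.
- cover_hole0 (a point): Centre of the cover's hole 0 at x = 60, y = 38 mm of the cover, at the plate's underside.
- cover_hole1 (a point): Centre of the cover's hole 1 at x = 60, y = -38 mm of the cover, at the plate's underside.
- cover_hole2 (a point): Centre of the cover's hole 2 at x = -60, y = -38 mm of the cover, at the plate's underside.
- cover_hole3 (a point): Centre of the cover's hole 3 at x = -60, y = 38 mm of the cover, at the plate's underside.
- box_floor (a point): Centre of the underside of the open grey control box, 40 mm above the bench; axes of the box, z up. The box is 166 (x) x 116 (y) mm, walls 34 mm high, two short black glands on its -x side; inside, four standoffs at x = +-60, y = +-38 mm: an aluminium pillar 17 mm across, a white snap pin on top. It cannot shift or tip, only sink.
- box (a joint): How far the box has sunk (m, 0 = as found) on its soft rubber mounts, straight down, without tilting: it sinks 1 mm for each 1.3 N of push and comes back when let go; all the heights given here sink with it. A push over about 30 N (23 mm) would tear the mounts.
- pin0_tip (a point): Tip of the snap pin at x = 60, y = 38 mm of the box, 57 mm above box_floor; the four pins are alike. The arrow-shaped head tapers to about 8 mm across here. A plate laid on the pins rests on their barbs with its underside about 49 mm above box_floor.
- pin0_barb (a point): Widest place of the same pin's two sprung barbs, 47 mm above box_floor: 15 mm across along the box's x (core 8.4 mm). As the plate goes down, each pin resists with a force that climbs to about 5 N when the underside gets here, then gives way and only drags lightly. All four at once take about 19 N, one corner pressed alone about 10 N.
- pin0_shoulder (a point): The same standoff's flat rigid shoulder, 40 mm above box_floor, on which the plate's underside rests when home; there the barbs spring out above the plate. A clicked plate stays down with up to 1 mm of play.
- bracket: Bystander: black steel channel bracket, 150 x 50 x 48 mm, loose; origin at the centre of its underside.
- tin: Bystander: small round steel tin, 76 mm across, 70 mm high, loose; origin at the centre of its underside.
- chipping_hammer: Bystander: hammer lying on the bench, loose; origin under its middle.
Mind the look-alikes: they are no part of the job. What is shaped like the cover but yellow is not meant.

How it is judged (in metres and radians):
On the way:
1. the cover is lifted clear of the bench (70 mm) (height (world z) of cover above 0.07 m), for 0.1 s.
At the end, for the whole second after the job is handed in: The cover lies on the box with all four pins through its holes and clicked: the underside at every hole 37 to 42.5 mm above box_floor (home is 40), centred within 4 mm and aligned within 0.06 rad (either way round), at rest (below 20 mm/s) and let go (z of cover_hole0 in the frame of box_floor between 0.037 and 0.0425 m and z of cover_hole1 in the frame of box_floor between 0.037 and 0.0425 m and z of cover_hole2 in the frame of box_floor between 0.037 and 0.0425 m and z of cover_hole3 in the frame of box_floor between 0.037 and 0.0425 m and horizontal distance between cover and box_floor below 0.004 m and angle between the x axis of cover and the x axis of box_floor, either way round below 0.06 rad and linear speed of cover below 0.02 m/s); the robot touches nothing.
It fails at once if the box is pushed down with more than 30 N (sunk over 23 mm on its mounts) (value of joint box above 0.023 m).
It fails at once if the cover is forced askew: tilted more than 0.25 rad while within 65 mm of box_floor (distance between cover and box_floor below 0.065 m and angle between cover's own z axis and vertical above 0.25 rad).
It fails at once if the bracket is moved more than 20 mm (distance of bracket from where it was at the start of the episode above 0.02 m).
It fails at once if the tin is moved more than 20 mm (distance of tin from where it was at the start of the episode above 0.02 m).
It fails at once if the hammer is moved more than 20 mm (distance of chipping_hammer from where it was at the start of the episode above 0.02 m).
It also fails if it takes over 72 s, if anything falls off the work surface, if the arm or the gripper's body presses on something with over 40 N, if the wrist force passes 120 N, or if a joint passes its speed limit or range.

### The arm

A 6-joint arm with a two-finger parallel gripper is mounted at the origin on the work surface. World frame = base frame: x ahead of the robot, y to its left, z up, the work surface at z = 0. Lengths are in m, angles in degrees, forces in N, time in s.
With the tool pointing down it reaches from about 0.4 to 0.825 m from the base axis. Payload 7 kg.
Tool frame: the origin (TCP) lies on the centre line of the jaws, within the pads' length; the fingertips stand 14 mm ahead of it and the grasp point (between the pads) lies 5 mm behind it; z points along the fingers, y is the line along which they close (so a half turn about z gives the same grasp; the last joint's range is limited). The gripper opens to 88 mm and grips with 3 to 60 N. Pads are 19 mm wide; open, the fingers measure 130 mm over their backs; the gripper's body (78 mm by 193 mm) begins 47 mm behind the grasp point.
Start: joints at [85.663, 20.546, 0.682, 0, -70.136, -16.507], TCP at [0.24, 0.631, 0.241] pointing down, gripper open.
Joint ranges: [-176.03, 176.03], [-82.01, 121.73], [-58.28, 71.71], [-173.87, 95.51], [-174.79, -0.11], [-173.66, 173.66]. Speed limits (degrees/s): [136.94, 136.94, 172.46, 180, 180, 180].

### API

Orientations are given as [roll, pitch, yaw] about the fixed x, y, z axes, in that order (R = Rz(yaw) Ry(pitch) Rx(roll)).
In Python, from plant import r gives the robot as it stands.
- The arm moves only by the tool send_rows, never from a script. Its argument "steps" is a list of rows, each an object with "dp": the shift along the tool's x, y, z in mm, a list of three; "roll": the turn about the tool's z in rad; "jaw": the opening in per cent of the stroke, from 0 (shut) to 100 (fully open). In form: [{"dp": [tx, ty, tz], "roll": roll, "jaw": jaw}, ...]. A call has 1 to 5 rows; each row is the pose to reach, as a shift and turn from the pose commanded when the call began, along the tool's axes at that moment; what a row does not reach only later rows make up. A row lasts 1/8 s, in which the tool goes at most 62.5 mm and 10.7 degrees, less where a joint would pass 70% of its speed; a pose out of reach is approached as far as the arm can. A call with a gripper value outside its range is refused whole. The fingers move at their own pace and stop on an object; "newtons" is the grip in N (left out, the last holds). Time passes only in rows, so rows that repeat a pose let the fingers close. It gives the time, the measured TCP pose, the force, the opening and the grip force at its end, in the units of the state.
- r.get_state(): the state, without advancing time (a new reading comes with each control period).
- r.capture(name): name is "side" or "top" or "wrist"; returns a dict with "image" (384x512x3 uint8, blue, green, red), "K" (3x3 intrinsics, pixels), "rvec" (rotation vector, rad) and "tvec" (3), from world to camera coordinates, as OpenCV has them. Camera axes: x right, y down, z forward; pixel columns grow to the right and rows downward; lengths in m; the calibration is good to about 2 mm. A picture is of the moment at which its call begins. There is no depth.
- r.close_job(): hands the job in; it is judged then, once.
The state is a dict: "time_s": time; "joints": joint angles; "qd": joint speeds; "joint_torque": joint torques, N m; "tcp_pos": TCP position; "eef_rot": TCP orientation; "contact_force": force on the tool from outside, world axes, zero at the start; "moment": the same for the moment, N m; "gripper_width": finger opening in m; "gripper_force": force on a finger pad.
Only numpy, scipy, OpenCV 4.12 (cv2) and the standard library are available. Lean on these libraries where they do the work, as an engineer would, in place of code of your own. Each camera call takes 0.05 s, during which the arm holds its last target. There are 200 camera calls.

## Working session

There is one attempt and no reset: what is moved stays moved. The work goes in short steps, Python scripts to look and compute and a tool call to move; the robot and the scene stay as the last step left them, time stands still between calls to the robot, and variables do not carry over. Pictures are saved under pics/ and viewed, at most 10 in all, crops included, and the job is handed in when it is done.

Besides the shell and the picture viewer there is one more tool, called after "Emit:" by a JSON object that holds its "method" and its "body", one argument or row to a line. send_rows: Moves the arm, as the interface text tells. Its arguments: {"type":"object","properties":{"steps":{"type":"array","items":{"type":"object","properties":{"dp":{"type":"array","items":{"type":"number"}},"roll":{"type":"number"},"jaw":{"type":"number"}}}},"newtons":{"type":"number"}},"required":["steps"]}

```bash
mkdir -p pics; ls
cat > h.py <<'E'
import cv2, numpy as np
from plant import r
def snap(n,f):
    c=r.capture(n); cv2.imwrite('pics/'+f,c['image']); np.savez('pics/'+f+'.npz',K=c['K'],rvec=c['rvec'],tvec=c['tvec']); return c
def ray(f,uv,z):
    d=np.load('pics/'+f+'.npz'); R=cv2.Rodrigues(d['rvec'])[0]; t=d['tvec'].reshape(3)
    o=-R.T@t; v=R.T@np.linalg.inv(d['K'])@np.array([*uv,1.]); return o+v*(z-o[2])/v[2]
def proj(f,P):
    d=np.load('pics/'+f+'.npz'); return cv2.projectPoints(np.array(P,float).reshape(-1,3),d['rvec'],d['tvec'],d['K'],None)[0].reshape(-1,2)
E
python3 - <<'E'
from h import *
a=snap('top','top.png')['image'];b=snap('side','side.png')['image'];
cv2.imwrite('pics/both.png',np.vstack([a,b])[:, :]) 
cv2.imwrite('pics/t2.png',cv2.resize(a,(800,600)))
cv2.imwrite('pics/s2.png',cv2.resize(b,(800,600)))
print(r.get_state())
E
```

```text
pics
{'time_s': 0.1, 'joints': array([ 8.56617369e+01,  2.05872416e+01,  6.40202692e-01, -1.93874082e-02,
       -7.01364525e+01, -1.65059336e+01]), 'qd': array([ 0.06331465, -0.05119724,  0.12049068,  0.11907769, -0.06382068,
        0.04279534]), 'joint_torque': array([-1.23844944e-03, -5.84160376e+01,  2.93753135e+01,  7.01555684e+00,
        1.01704712e-02, -4.09636459e-05]), 'tcp_pos': array([0.24006021, 0.6304248 , 0.23972115]), 'eef_rot': array([ 1.79914770e+02, -6.24810454e-03, -2.08507928e+01]), 'contact_force': array([-0.21258036, -0.07872997, -0.02111292]), 'moment': array([-0.01131944, -0.00603021,  0.01524407]), 'gripper_force': 0.0, 'gripper_width': 0.08756104040240452}
```

View pics/t2.png

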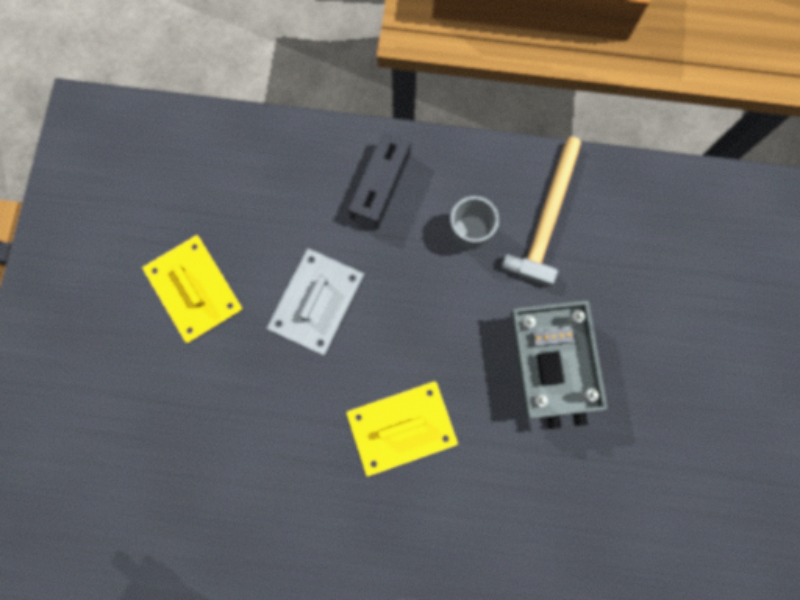

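View pics/s2.png

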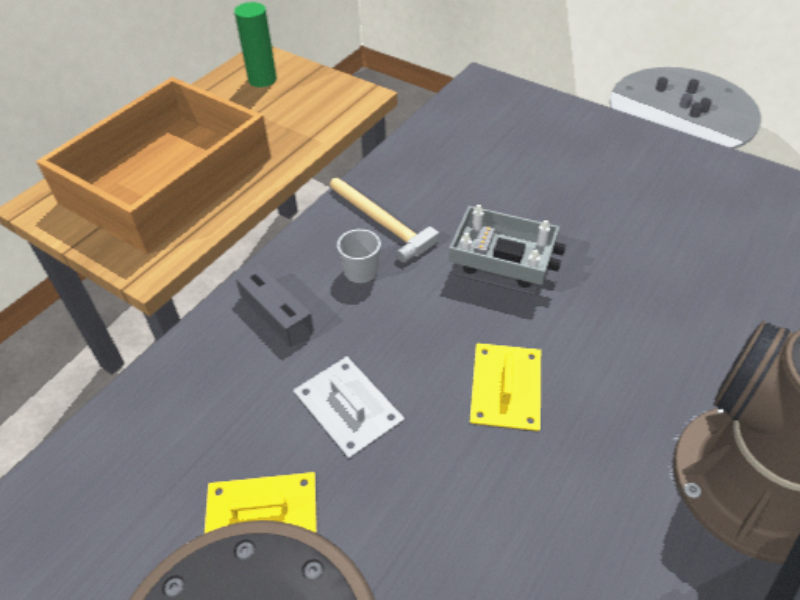

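Both views show the steel cover at about (316,300) in the 800-wide top view. Its look-alikes are the yellow plates at (192,288) and (402,428), and the bare steel one is the one I want. The box is at (560,358), with its glands (-x side) at the bottom, around (565,420).

Run:
```python
from h import *
a=cv2.imread('pics/top.png')
c=cv2.resize(a[150:235,160:240],None,fx=5,fy=5,interpolation=cv2.INTER_CUBIC)
d=cv2.resize(a[185:280,320:395],None,fx=5,fy=5,interpolation=cv2.INTER_CUBIC)
H=max(c.shape[0],d.shape[0]); o=np.zeros((H,c.shape[1]+d.shape[1],3),np.uint8); o[:c.shape[0],:c.shape[1]]=c;o[:d.shape[0],c.shape[1]:]=d
cv2.imwrite('pics/crop.png',o)
S=.64
for uv in [(311,259),(352,279),(278,324),(319,344)]: print(ray('top.png',np.array(uv)*S,.004).round(4))
for uv in [(530,321),(578,316),(541,401),(592,395)]: print('pin',ray('top.png',np.array(uv)*S,.097).round(4))
print(proj('top.png',[[.24,.631,.24],[0,0,0],[.5,0,0],[0,.5,0]])/S)
d=np.load('pics/top.png.npz');print(-cv2.Rodrigues(d['rvec'])[0].T@d['tvec'].reshape(3))
```

```text
[0.6292 0.2401 0.004 ]
[0.6039 0.1671 0.004 ]
[0.5132 0.2765 0.004 ]
[0.4892 0.2047 0.004 ]
pin [ 0.5522 -0.117   0.097 ]
pin [ 0.569  -0.1878  0.097 ]
pin [ 0.4358 -0.1434  0.097 ]
pin [ 0.454  -0.2168  0.097 ]
[[-80.05614439 472.31474789]
 [405.56802439 688.3444685 ]
 [444.45581255 353.77319566]
 [ 73.59205557 641.34084617]]
[0.35064245 0.05214756 1.0846593 ]
```

View pics/crop.png

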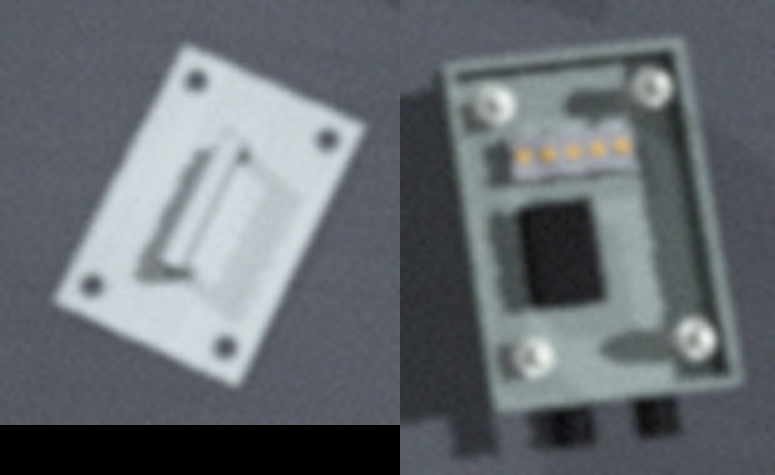

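The crop confirms it: bare steel plate with holes at (196,80), (327,139), (91,285) and (225,346). The box pins are at (495,105), (654,87), (534,357) and (696,340).

```bash
cat >> h.py <<'E'
from scipy.spatial.transform import Rotation as Ro
M=np.array([[60,38],[60,-38],[-60,38],[-60,-38]])/1000
def fit(P):
    P=np.array(P)[:,:2]; c=P.mean(0); Q=P-c; n=M-M.mean(0)
    th=np.arctan2((n[:,0]*Q[:,1]-n[:,1]*Q[:,0]).sum(),(n*Q).sum()); R=np.array([[np.cos(th),-np.sin(th)],[np.sin(th),np.cos(th)]])
    return c,np.degrees(th),(Q-n@R.T).round(4).tolist()
def go(x,y,z,xang,T=None):
    """dp in mm and roll so that tool x lies along xang (mod 180)"""
    s=r.get_state(); R=Ro.from_euler('xyz',s['eef_rot'],degrees=True).as_matrix()
    d=R.T@(np.array([x,y,z])-s['tcp_pos'])*1000; yaw=np.degrees(np.arctan2(R[1,0],R[0,0]))
    e=(xang-yaw+90)%180-90   # world turn; tool z is down so roll=-e
    print('dp',d.round(1),'roll',round(-np.radians(e),4),'tcp',s['tcp_pos'].round(4),'yaw',round(yaw,2),'F',s['contact_force'].round(2),'j6',s['joints'][5].round(1),'w',round(s['gripper_width'],4),'t',s['time_s'])
E
python3 - <<'E'
from h import *
u=lambda p,o:(np.array(p)+.5)/5-.5+np.array(o)
c=fit([ray('top.png',u(p,(160,150)),.004) for p in [(196,80),(327,139),(91,285),(225,346)]])
b=fit([ray('top.png',u(p,(240,185)),.097) for p in [(495,105),(654,87),(534,357),(696,340)]])
print(c,b); go(*c[0],.2,c[1])
E
```

```text
(array([0.56109615, 0.22255426]), np.float64(-17.446102505809133), [[-0.0001, -0.0001], [-0.0, -0.0001], [-0.0001, 0.0003], [0.0003, -0.0001]]) (array([ 0.50326882, -0.16617923]), np.float64(13.61841060359631), [[-0.001, -0.0005], [-0.0008, 0.0001], [0.0012, -0.0003], [0.0005, 0.0006]])
dp [445.2 266.8  40.2] roll -0.0594 tcp [0.2401 0.6304 0.2397] yaw -20.85 F [-0.21 -0.08 -0.02] j6 -16.5 w 0.0876 t 0.1
```

Emit:
{"method": "send_rows", "body": {
  "steps": [
    {"dp": [50,30,4],"roll": -0.01,"jaw": 100},
    {"dp": [100,60,9],"roll": -0.03,"jaw": 100},
    {"dp": [150,90,14],"roll": -0.04,"jaw": 100},
    {"dp": [200,120,18],"roll": -0.05,"jaw": 100},
    {"dp": [250,150,22],"roll": -0.06,"jaw": 100}
  ]
}}

```text
time_s: 0.72
tcp_pos: [0.4212, 0.3999, 0.2182]
eef_rot: [180.0, 0.0, -17.4]
contact_force: [1.0, 0.9, 0.2]
gripper_width: 0.0876
gripper_force: 0.0
```

Emit:
{"method": "send_rows", "body": {
  "steps": [
    {"dp": [50,30,4],"roll": 0,"jaw": 100},
    {"dp": [100,60,9],"roll": 0,"jaw": 100},
    {"dp": [150,90,14],"roll": 0,"jaw": 100},
    {"dp": [190,114,18],"roll": 0,"jaw": 100},
    {"dp": [190,114,18],"roll": 0,"jaw": 100}
  ]
}}

```text
time_s: 1.35
tcp_pos: [0.5688, 0.2332, 0.1994]
eef_rot: [179.9, 0.1, -17.6]
contact_force: [0.5, 0.7, -0.3]
gripper_width: 0.0876
gripper_force: 0.0
```

Run:
```python
from h import *
go(.5611,.2226,.2,-17.45)
a=snap('wrist','w1.png')['image']; cv2.imwrite('pics/w1b.png',cv2.resize(a,(800,600)))
print(proj('w1.png',[[.5611,.2226,.036]])*1.5625)
```

```text
dp [-4.2 12.4 -0.6] roll -0.0034 tcp [0.5688 0.2332 0.1994] yaw -17.64 F [ 0.45  0.72 -0.34] j6 31.9 w 0.0876 t 1.35
[[423.54969993 270.8332692 ]]
```

View pics/w1b.png

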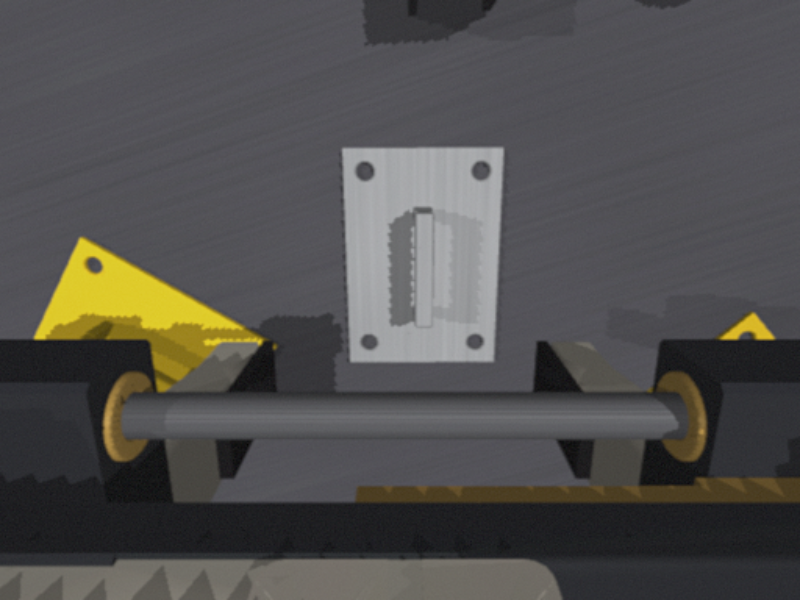

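The wrist view shows the bare steel plate with its holes at (365,171), (481,171), (369,342) and (475,342). The bar runs up the picture around (424,268), matching the predicted (423,271).

Run:
```python
from h import *
c=fit([ray('w1.png',np.array(p)*.64,.004) for p in [(365,171),(481,171),(369,342),(475,342)]]); print(c)
go(*((c[0]+[.5611,.2226])/2),.026,c[1])
```

```text
(array([0.56017384, 0.22233583]), np.float64(-17.500714100195985), [[0.0003, 0.0], [0.0, 0.0001], [0.0, 0.0001], [-0.0003, -0.0001]])
dp [ -3.3  13.5 173.7] roll -0.0013 tcp [0.5681 0.2345 0.1997] yaw -17.58 F [-0.53  0.84  0.77] j6 31.8 w 0.0878 t 1.4
```

Emit:
{"method": "send_rows", "body": {
  "steps": [
    {"dp": [-2.4,15,50],"roll": 0,"jaw": 100},
    {"dp": [-2.4,15,100],"roll": 0,"jaw": 100},
    {"dp": [-2.4,15,140],"roll": 0,"jaw": 100},
    {"dp": [-2.4,15,165],"roll": 0,"jaw": 100},
    {"dp": [-2.4,15,174],"roll": 0,"jaw": 100}
  ]
}}

```text
time_s: 2.02
tcp_pos: [0.5595, 0.2228, 0.0251]
eef_rot: [179.9, 0.1, -17.3]
contact_force: [-0.8, 0.4, 0.2]
gripper_width: 0.0875
gripper_force: 0.0
```

Emit:
{"method": "send_rows", "body": {
  "steps": [
    {"dp": [0,0,0],"roll": 0,"jaw": 10},
    {"dp": [0,0,0],"roll": 0,"jaw": 5},
    {"dp": [0,0,0],"roll": 0,"jaw": 0},
    {"dp": [0,0,0],"roll": 0,"jaw": 0},
    {"dp": [0,0,0],"roll": 0,"jaw": 0}
  ],
  "newtons": 50
}}

```text
time_s: 2.65
tcp_pos: [0.561, 0.2225, 0.0269]
eef_rot: [-180.0, -0.0, -17.4]
contact_force: [0.0, -0.8, -0.8]
gripper_width: 0.0434
gripper_force: 0.0
```

Emit:
{"method": "send_rows", "body": {
  "steps": [
    {"dp": [0,0,0],"roll": 0,"jaw": 0},
    {"dp": [0,0,0],"roll": 0,"jaw": 0},
    {"dp": [0,0,0],"roll": 0,"jaw": 0},
    {"dp": [0,0,0],"roll": 0,"jaw": 0},
    {"dp": [0,0,0],"roll": 0,"jaw": 0}
  ]
}}

```text
time_s: 3.28
tcp_pos: [0.5609, 0.2225, 0.0266]
eef_rot: [-180.0, -0.0, -17.4]
contact_force: [0.2, 1.9, -0.2]
gripper_width: 0.0114
gripper_force: 50.0
```

Emit:
{"method": "send_rows", "body": {
  "steps": [
    {"dp": [0,0,0],"roll": 0,"jaw": 0},
    {"dp": [0,0,-20],"roll": 0,"jaw": 0},
    {"dp": [0,0,-60],"roll": 0,"jaw": 0},
    {"dp": [0,0,-110],"roll": 0,"jaw": 0},
    {"dp": [0,0,-170],"roll": 0,"jaw": 0}
  ]
}}

```text
time_s: 3.9
tcp_pos: [0.5596, 0.2218, 0.1966]
eef_rot: [179.9, 0.1, -17.4]
contact_force: [1.6, 0.8, -2.8]
gripper_width: 0.0112
gripper_force: 50.0
```

Run:
```python
from h import *
go(.5033,-.1662,.19,13.6)
```

```text
dp [ 62.5 387.    7.4] roll -0.5415 tcp [0.5596 0.2218 0.1966] yaw -17.43 F [ 1.65  0.79 -2.76] j6 32.4 w 0.0112 t 3.9
```

Emit:
{"method": "send_rows", "body": {
  "steps": [
    {"dp": [0,30,-10],"roll": -0.05,"jaw": 0},
    {"dp": [-5,80,-20],"roll": -0.15,"jaw": 0},
    {"dp": [-10,135,-30],"roll": -0.27,"jaw": 0},
    {"dp": [-18,190,-40],"roll": -0.4,"jaw": 0},
    {"dp": [-25,245,-45],"roll": -0.54,"jaw": 0}
  ]
}}

```text
time_s: 4.53
tcp_pos: [0.4623, -0.0053, 0.2416]
eef_rot: [-180.0, 0.0, 13.8]
contact_force: [1.0, -1.5, -3.2]
gripper_width: 0.0112
gripper_force: 50.0
```

Run:
```python
from h import *
go(.377,-.197,.245,13.6)
```

```text
dp [-128.6  165.8   -3.4] roll 0.0035 tcp [ 0.4623 -0.0053  0.2416] yaw 13.8 F [ 1.02 -1.46 -3.17] j6 80.0 w 0.0112 t 4.525
```

Emit:
{"method": "send_rows", "body": {
  "steps": [
    {"dp": [-35,45,0],"roll": 0,"jaw": 0},
    {"dp": [-70,90,0],"roll": 0,"jaw": 0},
    {"dp": [-105,135,0],"roll": 0,"jaw": 0},
    {"dp": [-128,165,0],"roll": 0,"jaw": 0},
    {"dp": [-128,165,0],"roll": 0,"jaw": 0}
  ]
}}

```text
time_s: 5.15
tcp_pos: [0.3759, -0.1958, 0.2411]
eef_rot: [-180.0, 0.1, 13.3]
contact_force: [-0.7, 0.2, -2.0]
gripper_width: 0.0113
gripper_force: 50.0
```

Run:
```python
from h import *
go(.5033,-.1662,.2,13.6)
a=snap('wrist','w2.png')['image']; cv2.imwrite('pics/w2b.png',cv2.resize(a,(800,600)))
```

```text
dp [130.8   0.5  40.9] roll -0.0051 tcp [ 0.3759 -0.1958  0.2411] yaw 13.31 F [-0.74  0.15 -1.99] j6 104.0 w 0.0113 t 5.15
```

View pics/w2b.png

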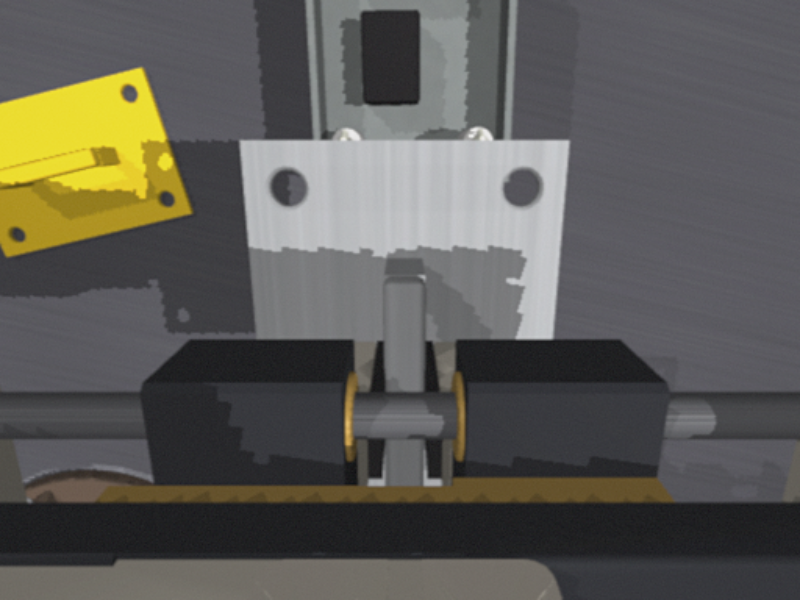

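The wrist view shows the held plate hiding the box, with only its near pins visible at (345,135) and (478,135). I'll shift sideways so the box shows beside the plate.

Emit:
{"method": "send_rows", "body": {
  "steps": [
    {"dp": [25,-45,0],"roll": 0,"jaw": 0},
    {"dp": [50,-90,0],"roll": 0,"jaw": 0},
    {"dp": [75,-130,0],"roll": 0,"jaw": 0},
    {"dp": [90,-157,0],"roll": 0,"jaw": 0},
    {"dp": [90,-157,0],"roll": 0,"jaw": 0}
  ]
}}

```text
time_s: 5.82
tcp_pos: [0.429, -0.0179, 0.2412]
eef_rot: [-180.0, 0.0, 13.8]
contact_force: [-0.7, -0.1, -3.6]
gripper_width: 0.0116
gripper_force: 50.0
```

Run:
```python
from h import *
go(.5033,-.1662,.2,13.6)
a=snap('wrist','w3.png')['image']; cv2.imwrite('pics/w3b.png',cv2.resize(a,(800,600)))
```

```text
dp [ 36.9 161.7  41.2] roll 0.0028 tcp [ 0.429  -0.0179  0.2412] yaw 13.76 F [-0.68 -0.08 -3.56] j6 79.7 w 0.0116 t 5.825
```

View pics/w3b.png

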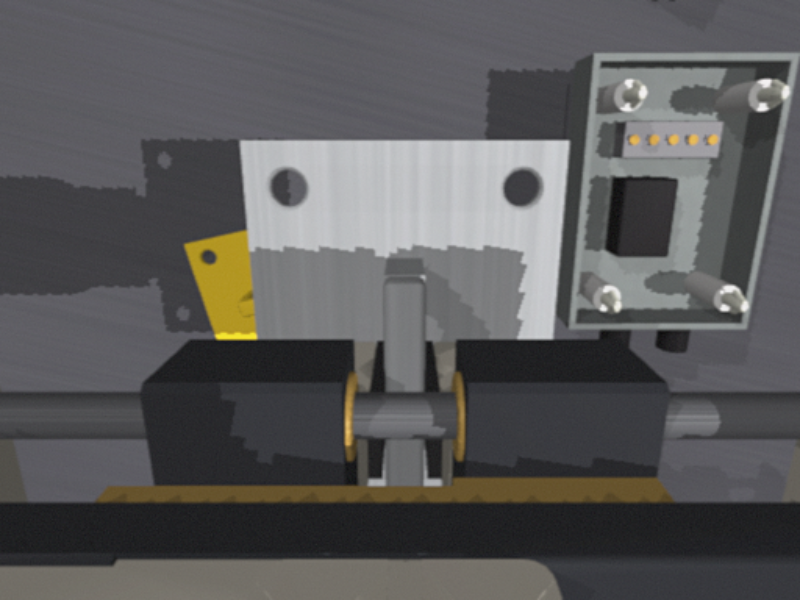

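The whole box is visible now, with pin tips near (635,93), (775,93), (608,300) and (737,300), and plate holes at (289,187) and (523,187). I'll enlarge it.

Run:
```python
from h import *
a=cv2.imread('pics/w3.png'); f=lambda x0,y0:cv2.resize(a[y0:y0+32,x0:x0+48],None,fx=8,fy=8,interpolation=cv2.INTER_CUBIC)
cv2.imwrite('pics/c3.png',np.vstack([np.hstack([f(380,45),f(464,45)]),np.hstack([f(366,174),f(446,174)])]))
print(proj('w3.png',ray('top.png',(359.,204.),.097)))
```

```text
[[463.34567273  65.13116818]]
```

View pics/c3.png

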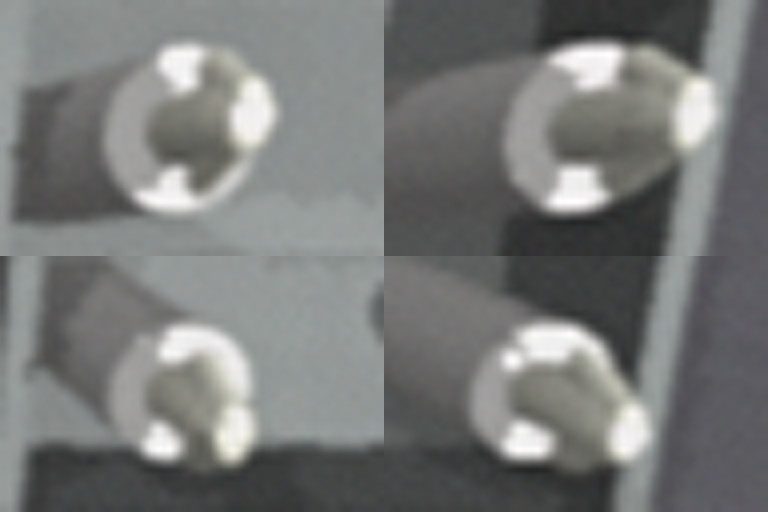

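Run:
```python
from h import *
g=lambda p,o:(np.array(p)+.5)/8-.5+np.array(o)
t=[g((254,112),(380,45)),g((311,112),(464,45)),g((235,176),(366,174)),g((246,176),(446,174))]
P=[ray('w3.png',p,.097) for p in t]; b=fit(P); print(b)
s=r.get_state(); R=Ro.from_euler('xyz',s['eef_rot'],degrees=True).as_matrix(); print(s['tcp_pos'],s['eef_rot'])
for dz in (.022,):
  for uv in [(289,187),(523,187)]:
    h=ray('w3.png',np.array(uv)*.64,s['tcp_pos'][2]-dz); print('hole in tool',(R.T@(h-s['tcp_pos'])*1000).round(1))
go(*b[0],.2,b[1])
```

```text
(array([ 0.50665392, -0.16973852]), np.float64(13.782574733970783), [[0.0002, 0.0001], [0.0002, -0.0], [-0.0002, 0.0001], [-0.0002, -0.0002]])
[ 0.42855798 -0.01892127  0.24114659] [-1.79990208e+02  5.71549055e-02  1.37177620e+01]
hole in tool [ 60.4 -38.1  21.9]
hole in tool [60.4 37.8 21.9]
dp [ 40.1 165.   41.1] roll -0.0011 tcp [ 0.4286 -0.0189  0.2411] yaw 13.72 F [-0.54 -0.29 -2.77] j6 79.7 w 0.0115 t 5.875
```

Emit:
{"method": "send_rows", "body": {
  "steps": [
    {"dp": [12,50,0],"roll": 0,"jaw": 0},
    {"dp": [25,100,0],"roll": 0,"jaw": 0},
    {"dp": [37,145,10],"roll": -0.003,"jaw": 0},
    {"dp": [40.5,164,40],"roll": -0.003,"jaw": 0},
    {"dp": [40.5,164,80],"roll": -0.003,"jaw": 0}
  ]
}}

```text
time_s: 6.5
tcp_pos: [0.5069, -0.1723, 0.1608]
eef_rot: [180.0, -0.1, 13.6]
contact_force: [0.8, 0.4, -3.6]
gripper_width: 0.0112
gripper_force: 50.0
```

Emit:
{"method": "send_rows", "body": {
  "steps": [
    {"dp": [0,0,15],"roll": 0,"jaw": 0},
    {"dp": [0,0,15],"roll": 0,"jaw": 0},
    {"dp": [0,0,15],"roll": 0,"jaw": 0}
  ]
}}

```text
time_s: 6.88
tcp_pos: [0.5074, -0.1704, 0.1481]
eef_rot: [179.9, -0.1, 13.8]
contact_force: [1.3, 0.7, -3.1]
gripper_width: 0.0112
gripper_force: 50.0
```

Run:
```python
from h import *
go(.5067,-.1697,.143,13.78)
a=snap('wrist','w4.png')['image']; b=snap('side','s4.png')['image']; c=snap('top','t4.png')['image']
A=cv2.resize(a[60:200,130:400],None,fx=2.9,fy=2.9,interpolation=cv2.INTER_CUBIC)[:,:780]
p=proj('s4.png',[.5067,-.1697,.1])[0].astype(int); q=b[p[1]-45:p[1]+35,p[0]-60:p[0]+60]; B=cv2.resize(q,None,fx=3.2,fy=2.3)
p=proj('t4.png',[.5067,-.1697,.1])[0].astype(int); q=c[p[1]-45:p[1]+35,p[0]-60:p[0]+60]; C=cv2.resize(q,None,fx=3.2,fy=2.3)
o=np.vstack([A[:,:768],np.hstack([B,C])[:190]]); print(o.shape); cv2.imwrite('pics/c4.png',o)
```

```text
dp [-0.6 -0.9  5.1] roll -0.0004 tcp [ 0.5074 -0.1704  0.1481] yaw 13.76 F [ 1.29  0.74 -3.09] j6 101.3 w 0.0112 t 6.875
(590, 768, 3)
```

View pics/c4.png

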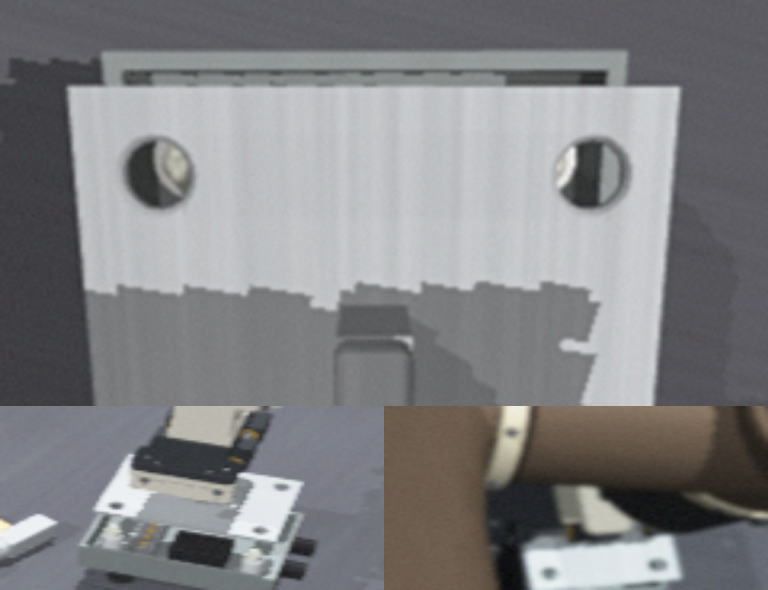

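The wrist view shows the pins inside the hole outlines, box rim corners at (103,52) and (628,52), and plate holes at (158,173) and (591,173). The plate looks about 1 mm off to the right, so I'll work that out.

Run:
```python
from h import *
s=r.get_state(); print(s['tcp_pos'],s['eef_rot'])
R=Ro.from_euler('xyz',s['eef_rot'],degrees=True).as_matrix(); t=s['tcp_pos']
for n,uv,z in [('rimL',(103,52),.074),('rimR',(628,52),.074),('holeL',(158,173),t[2]-.022),('holeR',(591,173),t[2]-.022),('pinL',(174,163),.097),('pinR',(565,165),.097)]:
    p=ray('w4.png',(np.array(uv)+.5)/2.9-.5+np.array([130,60]),z); print(n,(R.T@(p-t)*1000).round(1),p.round(4))
print(proj('w4.png',[[.5067+.06*np.cos(a)*0,0,0] for a in [0]]))
```

```text
[ 0.50722665 -0.17028749  0.14798382] [ 1.79962033e+02 -1.40463017e-01  1.37417729e+01]
rimL [ 82.1 -59.7  74.1] [ 0.573  -0.0928  0.074 ]
rimR [82.1 56.8 74.2] [ 0.6006 -0.2059  0.074 ]
holeL [ 60.  -37.5  22.1] [ 0.5567 -0.1196  0.126 ]
holeR [60.  38.3 22.2] [ 0.5747 -0.1933  0.126 ]
pinL [ 59.6 -40.6  51.1] [ 0.5556 -0.1167  0.097 ]
pinR [59.2 39.5 51.2] [ 0.5742 -0.1946  0.097 ]
[[ 73.34493741 130.48793895]]
```

Emit:
{"method": "send_rows", "body": {
  "steps": [
    {"dp": [-0.6,-1.2,0],"roll": 0,"jaw": 0},
    {"dp": [-0.6,-1.2,10],"roll": 0,"jaw": 0},
    {"dp": [-0.6,-1.2,18],"roll": 0,"jaw": 0},
    {"dp": [-0.6,-1.2,24],"roll": 0,"jaw": 0},
    {"dp": [-0.6,-1.2,28],"roll": 0,"jaw": 0}
  ]
}}

```text
time_s: 7.65
tcp_pos: [0.5058, -0.1695, 0.1181]
eef_rot: [180.0, 0.0, 13.7]
contact_force: [1.1, 0.1, -1.5]
gripper_width: 0.0113
gripper_force: 50.0
```

Emit:
{"method": "send_rows", "body": {
  "steps": [
    {"dp": [0,0,3],"roll": 0,"jaw": 0},
    {"dp": [0,0,6],"roll": 0,"jaw": 0},
    {"dp": [0,0,8],"roll": 0,"jaw": 0},
    {"dp": [0,0,8],"roll": 0,"jaw": 0}
  ]
}}

```text
time_s: 8.15
tcp_pos: [0.5067, -0.1694, 0.1112]
eef_rot: [180.0, -0.1, 13.7]
contact_force: [4.6, 1.4, 3.2]
gripper_width: 0.0115
gripper_force: 50.0
```

Emit:
{"method": "send_rows", "body": {
  "steps": [
    {"dp": [0.4,0,2],"roll": 0,"jaw": 0},
    {"dp": [0.4,0,4],"roll": 0,"jaw": 0},
    {"dp": [0.4,0,4],"roll": 0,"jaw": 0}
  ]
}}

```text
time_s: 8.52
tcp_pos: [0.5068, -0.1694, 0.1072]
eef_rot: [180.0, -0.1, 13.7]
contact_force: [2.4, 1.5, 7.1]
gripper_width: 0.0114
gripper_force: 50.0
```

Emit:
{"method": "send_rows", "body": {
  "steps": [
    {"dp": [0,0,2],"roll": 0,"jaw": 0},
    {"dp": [0,0,4],"roll": 0,"jaw": 0},
    {"dp": [0,0,4],"roll": 0,"jaw": 0}
  ]
}}

```text
time_s: 8.9
tcp_pos: [0.5068, -0.1694, 0.1036]
eef_rot: [180.0, -0.1, 13.7]
contact_force: [1.0, 2.6, 11.1]
gripper_width: 0.0116
gripper_force: 50.0
```

Emit:
{"method": "send_rows", "body": {
  "steps": [
    {"dp": [0,0,1],"roll": 0,"jaw": 0},
    {"dp": [0,0,2],"roll": 0,"jaw": 0},
    {"dp": [0,0,2],"roll": 0,"jaw": 0}
  ]
}}

```text
time_s: 9.28
tcp_pos: [0.5069, -0.1694, 0.1019]
eef_rot: [179.9, -0.1, 13.7]
contact_force: [1.2, 2.8, 13.3]
gripper_width: 0.0121
gripper_force: 50.0
```

Emit:
{"method": "send_rows", "body": {
  "steps": [
    {"dp": [0,0,1],"roll": 0,"jaw": 0},
    {"dp": [0,0,2],"roll": 0,"jaw": 0},
    {"dp": [0,0,2],"roll": 0,"jaw": 0}
  ]
}}

```text
time_s: 9.65
tcp_pos: [0.5069, -0.1695, 0.1002]
eef_rot: [179.9, -0.1, 13.7]
contact_force: [0.5, 4.4, 15.5]
gripper_width: 0.0111
gripper_force: 50.0
```

Emit:
{"method": "send_rows", "body": {
  "steps": [
    {"dp": [0,-0.4,1],"roll": 0,"jaw": 0},
    {"dp": [0,-0.4,1.5],"roll": 0,"jaw": 0},
    {"dp": [0,-0.4,1.5],"roll": 0,"jaw": 0}
  ]
}}

```text
time_s: 10.02
tcp_pos: [0.5069, -0.1693, 0.0989]
eef_rot: [179.9, -0.1, 13.8]
contact_force: [1.1, 1.7, 16.5]
gripper_width: 0.0114
gripper_force: 50.0
```

Emit:
{"method": "send_rows", "body": {
  "steps": [
    {"dp": [0,0,0.8],"roll": 0,"jaw": 0},
    {"dp": [0,0,1.5],"roll": 0,"jaw": 0},
    {"dp": [0,0,1.5],"roll": 0,"jaw": 0}
  ]
}}

```text
time_s: 10.4
tcp_pos: [0.507, -0.1693, 0.0976]
eef_rot: [179.9, -0.1, 13.8]
contact_force: [-0.4, 3.6, 18.4]
gripper_width: 0.0116
gripper_force: 50.0
```

Emit:
{"method": "send_rows", "body": {
  "steps": [
    {"dp": [0,-0.3,0.8],"roll": 0,"jaw": 0},
    {"dp": [0,-0.3,1.5],"roll": 0,"jaw": 0},
    {"dp": [0,-0.3,1.5],"roll": 0,"jaw": 0}
  ]
}}

```text
time_s: 10.78
tcp_pos: [0.507, -0.1692, 0.0963]
eef_rot: [179.9, -0.1, 13.8]
contact_force: [-1.5, 1.1, 19.9]
gripper_width: 0.0117
gripper_force: 50.0
```

Emit:
{"method": "send_rows", "body": {
  "steps": [
    {"dp": [0,0,0.7],"roll": 0,"jaw": 0},
    {"dp": [0,0,1],"roll": 0,"jaw": 0},
    {"dp": [0,0,1],"roll": 0,"jaw": 0}
  ]
}}

```text
time_s: 11.15
tcp_pos: [0.507, -0.1692, 0.0954]
eef_rot: [179.9, -0.1, 13.8]
contact_force: [-1.2, 1.7, 21.2]
gripper_width: 0.0112
gripper_force: 50.0
```

Emit:
{"method": "send_rows", "body": {
  "steps": [
    {"dp": [0,0,0.5],"roll": 0,"jaw": 0},
    {"dp": [0,0,1],"roll": 0,"jaw": 0},
    {"dp": [0,0,1],"roll": 0,"jaw": 0}
  ]
}}

```text
time_s: 11.52
tcp_pos: [0.507, -0.1692, 0.0945]
eef_rot: [179.9, -0.1, 13.8]
contact_force: [-1.3, 2.1, 21.7]
gripper_width: 0.0116
gripper_force: 50.0
```

Run:
```python
from h import *
s=r.get_state(); print(s['contact_force'],s['moment'],s['tcp_pos'])
b=snap('side','s5.png')['image']
p=proj('s5.png',[.5067,-.1697,.07])[0].astype(int); q=b[p[1]-40:p[1]+40,p[0]-55:p[0]+55]; cv2.imwrite('pics/c5.png',cv2.resize(q,None,fx=7,fy=7,interpolation=cv2.INTER_CUBIC))
```

```text
[-1.29490737  2.11241143 21.6823941 ] [0.79730723 0.71156203 0.07199891] [ 0.50700965 -0.16918529  0.09449644]
```

View pics/c5.png

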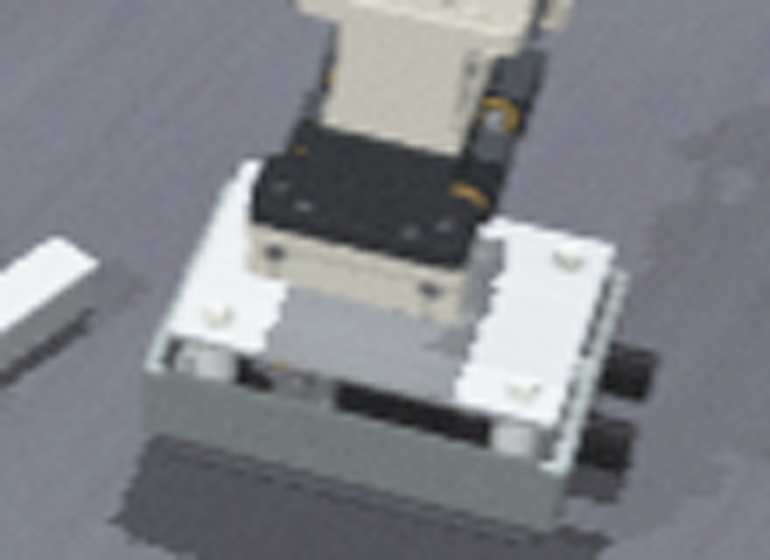

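The side view shows all visible tips poking through the holes: (217,315), (522,388) and (570,258). The force is levelling off near its peak, so I'll go a little further.

Emit:
{"method": "send_rows", "body": {
  "steps": [
    {"dp": [0,-0.2,0.5],"roll": 0,"jaw": 0},
    {"dp": [0,-0.2,0.8],"roll": 0,"jaw": 0},
    {"dp": [0,-0.2,0.8],"roll": 0,"jaw": 0}
  ]
}}

```text
time_s: 11.95
tcp_pos: [0.507, -0.1691, 0.0938]
eef_rot: [179.9, -0.2, 13.8]
contact_force: [-3.0, 0.7, 22.4]
gripper_width: 0.0115
gripper_force: 50.0
```

Emit:
{"method": "send_rows", "body": {
  "steps": [
    {"dp": [-0.3,0,0.4],"roll": 0,"jaw": 0},
    {"dp": [-0.3,0,0.8],"roll": 0,"jaw": 0},
    {"dp": [-0.3,0,0.8],"roll": 0,"jaw": 0}
  ]
}}

```text
time_s: 12.32
tcp_pos: [0.507, -0.1691, 0.0932]
eef_rot: [179.9, -0.2, 13.8]
contact_force: [-1.7, 2.3, 23.9]
gripper_width: 0.0113
gripper_force: 50.0
```

Emit:
{"method": "send_rows", "body": {
  "steps": [
    {"dp": [0,0,-4],"roll": 0,"jaw": 0},
    {"dp": [0,0,-8],"roll": 0,"jaw": 0},
    {"dp": [0,0,-12],"roll": 0,"jaw": 0},
    {"dp": [0,0,-12],"roll": 0,"jaw": 0}
  ]
}}

```text
time_s: 12.82
tcp_pos: [0.5068, -0.169, 0.1041]
eef_rot: [179.9, -0.2, 13.7]
contact_force: [2.8, -0.6, 9.9]
gripper_width: 0.0113
gripper_force: 50.0
```

Emit:
{"method": "send_rows", "body": {
  "steps": [
    {"dp": [0,0,-3],"roll": 0,"jaw": 0},
    {"dp": [0,0,-5],"roll": 0,"jaw": 0},
    {"dp": [0,0,-7],"roll": 0,"jaw": 0},
    {"dp": [0,0,-7],"roll": 0,"jaw": 0}
  ]
}}

```text
time_s: 13.32
tcp_pos: [0.5066, -0.1688, 0.1101]
eef_rot: [179.9, -0.1, 13.7]
contact_force: [5.8, -0.3, 3.0]
gripper_width: 0.0112
gripper_force: 50.0
```

Emit:
{"method": "send_rows", "body": {
  "steps": [
    {"dp": [0,0,0],"roll": 0,"jaw": 30},
    {"dp": [0,0,0],"roll": 0,"jaw": 50},
    {"dp": [0,0,0],"roll": 0,"jaw": 50},
    {"dp": [0,0,0],"roll": 0,"jaw": 50},
    {"dp": [0,0,0],"roll": 0,"jaw": 50}
  ]
}}

```text
time_s: 13.95
tcp_pos: [0.5053, -0.1686, 0.1094]
eef_rot: [-180.0, 0.0, 13.7]
contact_force: [-0.1, 0.0, -1.2]
gripper_width: 0.0433
gripper_force: 0.0
```

Emit:
{"method": "send_rows", "body": {
  "steps": [
    {"dp": [0,0,-20],"roll": 0,"jaw": 50},
    {"dp": [0,0,-50],"roll": 0,"jaw": 20},
    {"dp": [0,0,-50],"roll": 0,"jaw": 0},
    {"dp": [0,0,-50],"roll": 0,"jaw": 0},
    {"dp": [0,0,-50],"roll": 0,"jaw": 0}
  ]
}}

```text
time_s: 14.58
tcp_pos: [0.5048, -0.1685, 0.1586]
eef_rot: [-180.0, 0.1, 13.7]
contact_force: [0.8, -0.9, -0.8]
gripper_width: 0.0093
gripper_force: 0.0
```

Run:
```python
from h import *
c,s=np.cos(np.radians(13.75)),np.sin(np.radians(13.75))
go(.5067+.036*c-.038*s,-.1695+.036*s+.038*c,.135,13.75)
a=snap('wrist','w6.png')['image']; cv2.imwrite('pics/w6b.png',cv2.resize(a[:230],None,fx=1.5,fy=1.5))
```

```text
dp [ 37.6 -36.7  23.6] roll -0.0009 tcp [ 0.5048 -0.1685  0.1586] yaw 13.7 F [ 0.76 -0.86 -0.78] j6 101.0 w 0.0093 t 14.575
```

View pics/w6b.png

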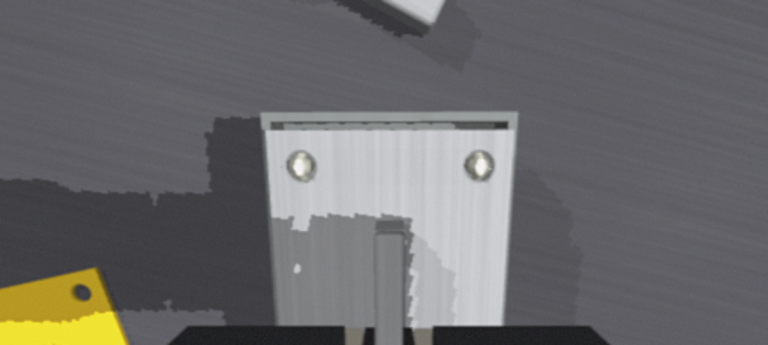

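The wrist view shows the plate square on the pins, tips centred in the holes at (302,166) and (480,166) but not clicked yet. I'll press it corner by corner.

Emit:
{"method": "send_rows", "body": {
  "steps": [
    {"dp": [37.5,-37,0],"roll": 0,"jaw": 0},
    {"dp": [37.5,-37,0],"roll": 0,"jaw": 0},
    {"dp": [37.5,-37,25],"roll": 0,"jaw": 0},
    {"dp": [37.5,-37,45],"roll": 0,"jaw": 0},
    {"dp": [37.5,-37,50],"roll": 0,"jaw": 0}
  ]
}}

```text
time_s: 15.25
tcp_pos: [0.5318, -0.124, 0.1078]
eef_rot: [-180.0, 0.2, 13.7]
contact_force: [-0.6, -0.6, 0.3]
gripper_width: 0.0002
gripper_force: 0.0
```

Emit:
{"method": "send_rows", "body": {
  "steps": [
    {"dp": [0,0,3],"roll": 0,"jaw": 0},
    {"dp": [0,0,5],"roll": 0,"jaw": 0},
    {"dp": [0,0,7],"roll": 0,"jaw": 0},
    {"dp": [0,0,7],"roll": 0,"jaw": 0}
  ]
}}

```text
time_s: 15.75
tcp_pos: [0.5335, -0.1238, 0.1029]
eef_rot: [180.0, -0.1, 13.7]
contact_force: [0.2, -0.3, 2.0]
gripper_width: 0.0004
gripper_force: 0.8
```

Emit:
{"method": "send_rows", "body": {
  "steps": [
    {"dp": [0,0,2],"roll": 0,"jaw": 0},
    {"dp": [0,0,4],"roll": 0,"jaw": 0},
    {"dp": [0,0,4],"roll": 0,"jaw": 0}
  ]
}}

```text
time_s: 16.12
tcp_pos: [0.5335, -0.1238, 0.0989]
eef_rot: [180.0, -0.0, 13.7]
contact_force: [-1.4, 0.2, 6.7]
gripper_width: 0.0007
gripper_force: 3.1
```

Emit:
{"method": "send_rows", "body": {
  "steps": [
    {"dp": [0,0,1],"roll": 0,"jaw": 0},
    {"dp": [0,0,3],"roll": 0,"jaw": 0},
    {"dp": [0,0,3],"roll": 0,"jaw": 0}
  ]
}}

```text
time_s: 16.5
tcp_pos: [0.5336, -0.1238, 0.0962]
eef_rot: [180.0, -0.1, 13.7]
contact_force: [-1.7, 0.9, 9.1]
gripper_width: 0.0003
gripper_force: 4.6
```

Emit:
{"method": "send_rows", "body": {
  "steps": [
    {"dp": [0,0,1],"roll": 0,"jaw": 0},
    {"dp": [0,0,3],"roll": 0,"jaw": 0},
    {"dp": [0,0,3],"roll": 0,"jaw": 0}
  ]
}}

```text
time_s: 16.88
tcp_pos: [0.5337, -0.1237, 0.0931]
eef_rot: [180.0, -0.1, 13.7]
contact_force: [-1.2, 0.9, 6.9]
gripper_width: 0.0004
gripper_force: 3.6
```

Emit:
{"method": "send_rows", "body": {
  "steps": [
    {"dp": [0,0,1],"roll": 0,"jaw": 0},
    {"dp": [0,0,3],"roll": 0,"jaw": 0},
    {"dp": [0,0,3],"roll": 0,"jaw": 0}
  ]
}}

```text
time_s: 17.25
tcp_pos: [0.5338, -0.1238, 0.0904]
eef_rot: [180.0, -0.1, 13.7]
contact_force: [-0.7, 1.0, 10.3]
gripper_width: 0.0003
gripper_force: 5.2
```

Emit:
{"method": "send_rows", "body": {
  "steps": [
    {"dp": [0,0,1],"roll": 0,"jaw": 0},
    {"dp": [0,0,3],"roll": 0,"jaw": 0},
    {"dp": [0,0,3],"roll": 0,"jaw": 0}
  ]
}}

```text
time_s: 17.62
tcp_pos: [0.5338, -0.1238, 0.0877]
eef_rot: [180.0, -0.1, 13.7]
contact_force: [-2.9, 1.5, 13.8]
gripper_width: 0.0002
gripper_force: 6.9
```

Emit:
{"method": "send_rows", "body": {
  "steps": [
    {"dp": [0,0,-30],"roll": 0,"jaw": 0},
    {"dp": [0,0,-60],"roll": 0,"jaw": 0},
    {"dp": [-0.5,25,-60],"roll": 0,"jaw": 0},
    {"dp": [-0.5,76,-60],"roll": 0,"jaw": 0},
    {"dp": [-0.5,76,-50],"roll": 0,"jaw": 0}
  ]
}}

```text
time_s: 18.25
tcp_pos: [0.5513, -0.2, 0.1364]
eef_rot: [180.0, -0.1, 13.6]
contact_force: [-0.1, -0.7, -0.8]
gripper_width: 0.0004
gripper_force: 0.0
```

Emit:
{"method": "send_rows", "body": {
  "steps": [
    {"dp": [0,0,20],"roll": 0,"jaw": 0},
    {"dp": [0,0,30],"roll": 0,"jaw": 0},
    {"dp": [0,0,36],"roll": 0,"jaw": 0},
    {"dp": [0,0,39],"roll": 0,"jaw": 0},
    {"dp": [0,0,39],"roll": 0,"jaw": 0}
  ]
}}

```text
time_s: 18.88
tcp_pos: [0.5508, -0.1975, 0.0977]
eef_rot: [180.0, -0.0, 13.7]
contact_force: [-0.5, 0.1, 0.8]
gripper_width: 0.0005
gripper_force: 0.5
```

Emit:
{"method": "send_rows", "body": {
  "steps": [
    {"dp": [0,0,1],"roll": 0,"jaw": 0},
    {"dp": [0,0,3],"roll": 0,"jaw": 0},
    {"dp": [0,0,3],"roll": 0,"jaw": 0}
  ]
}}

```text
time_s: 19.25
tcp_pos: [0.5509, -0.1976, 0.0948]
eef_rot: [180.0, -0.0, 13.7]
contact_force: [-1.7, 1.5, 4.9]
gripper_width: 0.0002
gripper_force: 2.2
```

Emit:
{"method": "send_rows", "body": {
  "steps": [
    {"dp": [0,0,1],"roll": 0,"jaw": 0},
    {"dp": [0,0,3],"roll": 0,"jaw": 0},
    {"dp": [0,0,3],"roll": 0,"jaw": 0}
  ]
}}

```text
time_s: 19.62
tcp_pos: [0.5509, -0.1977, 0.092]
eef_rot: [180.0, -0.0, 13.7]
contact_force: [-1.2, 2.6, 7.5]
gripper_width: 0.0007
gripper_force: 3.8
```

Emit:
{"method": "send_rows", "body": {
  "steps": [
    {"dp": [0,0,1],"roll": 0,"jaw": 0},
    {"dp": [0,0,3],"roll": 0,"jaw": 0},
    {"dp": [0,0,3],"roll": 0,"jaw": 0}
  ]
}}

```text
time_s: 20.0
tcp_pos: [0.551, -0.1977, 0.0894]
eef_rot: [180.0, -0.0, 13.7]
contact_force: [-3.3, 3.5, 11.3]
gripper_width: 0.0006
gripper_force: 5.4
```

Emit:
{"method": "send_rows", "body": {
  "steps": [
    {"dp": [0,0,1],"roll": 0,"jaw": 0},
    {"dp": [0,0,3],"roll": 0,"jaw": 0},
    {"dp": [0,0,3],"roll": 0,"jaw": 0}
  ]
}}

```text
time_s: 20.38
tcp_pos: [0.551, -0.1977, 0.0868]
eef_rot: [180.0, -0.1, 13.7]
contact_force: [-3.6, 3.8, 14.4]
gripper_width: 0.0005
gripper_force: 7.0
```

Emit:
{"method": "send_rows", "body": {
  "steps": [
    {"dp": [0,0,-25],"roll": 0,"jaw": 0},
    {"dp": [0,0,-30],"roll": 0,"jaw": 0},
    {"dp": [-40,0.5,-30],"roll": 0,"jaw": 0},
    {"dp": [-72,0.5,-28],"roll": 0,"jaw": 0},
    {"dp": [-72,0.5,-20],"roll": 0,"jaw": 0}
  ]
}}

```text
time_s: 21.0
tcp_pos: [0.4789, -0.2156, 0.1053]
eef_rot: [-180.0, -0.0, 13.6]
contact_force: [0.4, 0.5, 0.5]
gripper_width: 0.0003
gripper_force: 0.0
```

Emit:
{"method": "send_rows", "body": {
  "steps": [
    {"dp": [0,0,3],"roll": 0,"jaw": 0},
    {"dp": [0,0,5],"roll": 0,"jaw": 0},
    {"dp": [0,0,7],"roll": 0,"jaw": 0},
    {"dp": [0,0,7],"roll": 0,"jaw": 0}
  ]
}}

```text
time_s: 21.5
tcp_pos: [0.481, -0.2153, 0.0985]
eef_rot: [180.0, 0.0, 13.7]
contact_force: [-2.4, -0.8, 4.6]
gripper_width: 0.0001
gripper_force: 2.6
```

Emit:
{"method": "send_rows", "body": {
  "steps": [
    {"dp": [0,0,1],"roll": 0,"jaw": 0},
    {"dp": [0,0,3],"roll": 0,"jaw": 0},
    {"dp": [0,0,3],"roll": 0,"jaw": 0}
  ]
}}

```text
time_s: 21.88
tcp_pos: [0.481, -0.2154, 0.0958]
eef_rot: [180.0, 0.0, 13.7]
contact_force: [-3.0, -0.3, 8.6]
gripper_width: 0.0005
gripper_force: 4.0
```

Emit:
{"method": "send_rows", "body": {
  "steps": [
    {"dp": [0,0,1],"roll": 0,"jaw": 0},
    {"dp": [0,0,3],"roll": 0,"jaw": 0},
    {"dp": [0,0,3],"roll": 0,"jaw": 0}
  ]
}}

```text
time_s: 22.25
tcp_pos: [0.4809, -0.2154, 0.0927]
eef_rot: [180.0, 0.0, 13.7]
contact_force: [-0.1, -0.1, -0.6]
gripper_width: 0.0003
gripper_force: 0.1
```

Corner 2 snapped through. I'll seat it, then do corner 3.

Emit:
{"method": "send_rows", "body": {
  "steps": [
    {"dp": [0,0,3],"roll": 0,"jaw": 0},
    {"dp": [0,0,5],"roll": 0,"jaw": 0},
    {"dp": [0,0,6],"roll": 0,"jaw": 0},
    {"dp": [0,0,6],"roll": 0,"jaw": 0}
  ]
}}

```text
time_s: 22.75
tcp_pos: [0.4814, -0.2154, 0.0872]
eef_rot: [180.0, -0.0, 13.7]
contact_force: [-3.8, -0.0, 11.6]
gripper_width: 0.0004
gripper_force: 5.6
```

Emit:
{"method": "send_rows", "body": {
  "steps": [
    {"dp": [0,0,1],"roll": 0,"jaw": 0},
    {"dp": [0,0,3],"roll": 0,"jaw": 0},
    {"dp": [0,0,3],"roll": 0,"jaw": 0}
  ]
}}

```text
time_s: 23.12
tcp_pos: [0.4814, -0.2154, 0.0844]
eef_rot: [180.0, -0.0, 13.8]
contact_force: [-4.5, 0.5, 14.4]
gripper_width: 0.0004
gripper_force: 7.3
```

Emit:
{"method": "send_rows", "body": {
  "steps": [
    {"dp": [0,0,-30],"roll": 0,"jaw": 0},
    {"dp": [0,0,-62],"roll": 0,"jaw": 0},
    {"dp": [0,-25,-62],"roll": 0,"jaw": 0},
    {"dp": [0,-76,-62],"roll": 0,"jaw": 0},
    {"dp": [0,-76,-50],"roll": 0,"jaw": 0}
  ]
}}

```text
time_s: 23.75
tcp_pos: [0.4636, -0.139, 0.1342]
eef_rot: [180.0, -0.2, 13.9]
contact_force: [1.0, 0.4, 0.5]
gripper_width: 0.0002
gripper_force: 0.0
```

Emit:
{"method": "send_rows", "body": {
  "steps": [
    {"dp": [0,0,15],"roll": 0,"jaw": 0},
    {"dp": [0,0,25],"roll": 0,"jaw": 0},
    {"dp": [0,0,32],"roll": 0,"jaw": 0},
    {"dp": [0,0,36],"roll": 0,"jaw": 0},
    {"dp": [0,0,36],"roll": 0,"jaw": 0}
  ]
}}

```text
time_s: 24.38
tcp_pos: [0.4628, -0.1416, 0.0973]
eef_rot: [180.0, 0.0, 13.7]
contact_force: [-0.1, 0.1, -0.2]
gripper_width: 0.0003
gripper_force: 0.0
```

Emit:
{"method": "send_rows", "body": {
  "steps": [
    {"dp": [0,0,1],"roll": 0,"jaw": 0},
    {"dp": [0,0,4],"roll": 0,"jaw": 0},
    {"dp": [0,0,4],"roll": 0,"jaw": 0}
  ]
}}

```text
time_s: 24.75
tcp_pos: [0.4632, -0.1414, 0.0937]
eef_rot: [180.0, -0.0, 13.7]
contact_force: [-0.2, 0.2, 3.0]
gripper_width: 0.0004
gripper_force: 1.4
```

Emit:
{"method": "send_rows", "body": {
  "steps": [
    {"dp": [0,0,1],"roll": 0,"jaw": 0},
    {"dp": [0,0,4],"roll": 0,"jaw": 0},
    {"dp": [0,0,4],"roll": 0,"jaw": 0}
  ]
}}

```text
time_s: 25.12
tcp_pos: [0.4632, -0.1414, 0.0899]
eef_rot: [180.0, -0.0, 13.7]
contact_force: [-1.4, 0.4, 7.6]
gripper_width: 0.0003
gripper_force: 3.8
```

Emit:
{"method": "send_rows", "body": {
  "steps": [
    {"dp": [0,0,2],"roll": 0,"jaw": 0},
    {"dp": [0,0,5],"roll": 0,"jaw": 0},
    {"dp": [0,0,5],"roll": 0,"jaw": 0}
  ]
}}

```text
time_s: 25.5
tcp_pos: [0.4632, -0.1414, 0.0853]
eef_rot: [180.0, -0.0, 13.7]
contact_force: [-3.2, 2.4, 13.1]
gripper_width: 0.0003
gripper_force: 6.7
```

Emit:
{"method": "send_rows", "body": {
  "steps": [
    {"dp": [0,0,-20],"roll": 0,"jaw": 0},
    {"dp": [0,0,-70],"roll": 0,"jaw": 0},
    {"dp": [-20,-40,-120],"roll": 0,"jaw": 0},
    {"dp": [-20,-100,-150],"roll": 0,"jaw": 0},
    {"dp": [-20,-150,-150],"roll": 0,"jaw": 0}
  ]
}}

```text
time_s: 26.12
tcp_pos: [0.408, 0.0009, 0.2366]
eef_rot: [-179.9, -0.3, 13.6]
contact_force: [1.2, 0.0, -0.3]
gripper_width: 0.0009
gripper_force: 0.0
```

Run:
```python
from h import *
b=snap('side','s7.png')['image']; w=snap('wrist','w7.png')['image']; c=snap('top','t7.png')['image']
o=[]
for n,i in (('s7.png',b),('t7.png',c)):
    p=proj(n,[.5067,-.1697,.08])[0].astype(int); print(p); q=i[p[1]-40:p[1]+50,p[0]-40:p[0]+40]; o.append(cv2.resize(q,None,fx=5,fy=5,interpolation=cv2.INTER_CUBIC))
cv2.imwrite('pics/c7.png',np.hstack(o))
```

```text
[322 148]
[358 228]
```

View pics/c7.png

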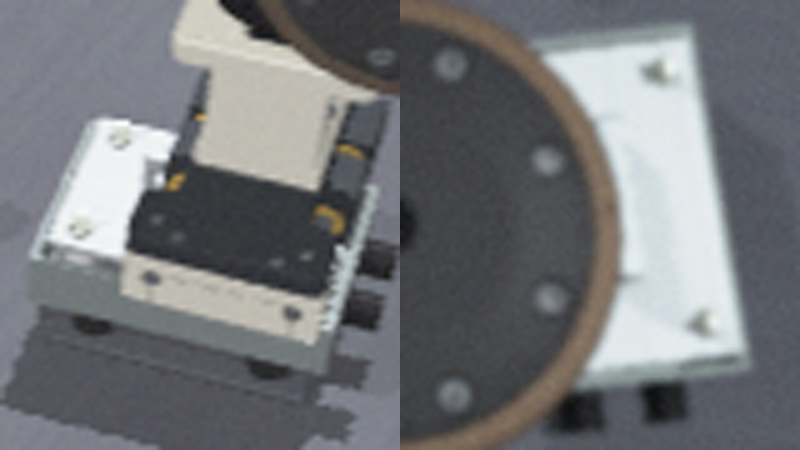

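The pins stand well proud of the plate at both visible ends. I viewed 11 pictures in all, one over the limit of 10, so I won't view any more. I'll check the +x corners by touch instead.

Run:
```python
from h import *
c,s=np.cos(np.radians(13.75)),np.sin(np.radians(13.75))
for y in (.038,-.038): go(.5067+.036*c-y*s,-.1695+.036*s+y*c,.150,13.75)
```

```text
dp [ 90.9 152.8  85. ] roll 0.0048 tcp [0.4073 0.0021 0.235 ] yaw 14.02 F [0.3  0.17 0.58] j6 75.7 w 0.0003 t 26.275
dp [ 90.5 228.8  84.9] roll 0.0048 tcp [0.4073 0.0021 0.235 ] yaw 14.02 F [0.3  0.17 0.58] j6 75.7 w 0.0003 t 26.275
```

Emit:
{"method": "send_rows", "body": {
  "steps": [
    {"dp": [30,50,0],"roll": 0,"jaw": 0},
    {"dp": [60,100,20],"roll": 0,"jaw": 0},
    {"dp": [92,150,50],"roll": 0,"jaw": 0},
    {"dp": [92,150,90],"roll": 0,"jaw": 0},
    {"dp": [92,150,125],"roll": 0,"jaw": 0}
  ]
}}

```text
time_s: 26.9
tcp_pos: [0.5318, -0.1266, 0.1065]
eef_rot: [-180.0, 0.2, 13.5]
contact_force: [-0.4, 0.8, 0.2]
gripper_width: 0.0004
gripper_force: 0.0
```

Emit:
{"method": "send_rows", "body": {
  "steps": [
    {"dp": [0,0,5],"roll": 0,"jaw": 0},
    {"dp": [0,0,10],"roll": 0,"jaw": 0},
    {"dp": [0,0,14],"roll": 0,"jaw": 0},
    {"dp": [0,0,18],"roll": 0,"jaw": 0},
    {"dp": [0,0,18],"roll": 0,"jaw": 0}
  ]
}}

```text
time_s: 27.52
tcp_pos: [0.5336, -0.1242, 0.0924]
eef_rot: [180.0, -0.1, 13.7]
contact_force: [-0.1, -0.0, 4.9]
gripper_width: 0.0002
gripper_force: 2.2
```

Emit:
{"method": "send_rows", "body": {
  "steps": [
    {"dp": [0,0,2],"roll": 0,"jaw": 0},
    {"dp": [0,0,5],"roll": 0,"jaw": 0},
    {"dp": [0,0,5],"roll": 0,"jaw": 0}
  ]
}}

```text
time_s: 27.9
tcp_pos: [0.5336, -0.1243, 0.0878]
eef_rot: [180.0, -0.1, 13.8]
contact_force: [-2.0, 0.4, 10.0]
gripper_width: 0.0003
gripper_force: 5.1
```

Emit:
{"method": "send_rows", "body": {
  "steps": [
    {"dp": [0,0,-30],"roll": 0,"jaw": 0},
    {"dp": [0,0,-60],"roll": 0,"jaw": 0},
    {"dp": [0,25,-60],"roll": 0,"jaw": 0},
    {"dp": [0,76,-60],"roll": 0,"jaw": 0},
    {"dp": [0,76,-45],"roll": 0,"jaw": 0}
  ]
}}

```text
time_s: 28.52
tcp_pos: [0.5519, -0.2004, 0.1322]
eef_rot: [179.9, -0.1, 13.6]
contact_force: [0.4, 0.5, -1.1]
gripper_width: 0.0005
gripper_force: 0.0
```

Emit:
{"method": "send_rows", "body": {
  "steps": [
    {"dp": [0,0,15],"roll": 0,"jaw": 0},
    {"dp": [0,0,30],"roll": 0,"jaw": 0},
    {"dp": [0,0,40],"roll": 0,"jaw": 0},
    {"dp": [0,0,45],"roll": 0,"jaw": 0},
    {"dp": [0,0,45],"roll": 0,"jaw": 0}
  ]
}}

```text
time_s: 29.15
tcp_pos: [0.5502, -0.1974, 0.0867]
eef_rot: [-180.0, 0.1, 13.8]
contact_force: [-5.5, 3.5, 10.7]
gripper_width: 0.0004
gripper_force: 5.8
```

Emit:
{"method": "send_rows", "body": {
  "steps": [
    {"dp": [0,0,-20],"roll": 0,"jaw": 0},
    {"dp": [0,0,-70],"roll": 0,"jaw": 0},
    {"dp": [0,0,-120],"roll": 0,"jaw": 0},
    {"dp": [0,0,-120],"roll": 0,"jaw": 0},
    {"dp": [0,0,-120],"roll": 0,"jaw": 0}
  ]
}}

```text
time_s: 29.78
tcp_pos: [0.5505, -0.1976, 0.2061]
eef_rot: [-180.0, -0.0, 13.7]
contact_force: [-0.3, 0.3, -0.9]
gripper_width: 0.0005
gripper_force: 0.0
```

```bash
python3 -c "
from plant import r
print(r.close_job())"
```

```text
the job is handed in; nothing more can be done
None
```

The cover is on the box and handed in: by the press readings all four corners are clicked and sit about 39–40 mm above box_floor, and the box was never pushed with more than about 27 N; I viewed 11 pictures, one over the limit of 10, and the judge gave no result.

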